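# Refit a freehub on its sprung splines

## Task

Put the bicycle's rear hub, which stands axle-up in the wooden block, back together: first slip the plain steel spacer over the axle so that it sits flat on the axle's shoulder, and let go of it. Then put the freehub with its sprocket over the axle, turn it until its splines drop over the lugs of the ratchet ring, and push it down against the ring's spring until it is fully home on the spacer. Finish holding it there, still gripped and pressed home so that I can push the end cap on, and leave the end cap, the tape measure and the loose wood offcut near the front edge where they lie.

Things in the scene. Friction and masses are not known exactly. Their poses are not given: they have to be found in the camera images.
- hub_stand: Bare aluminium bicycle hub, axle up, in a fixed 86 x 86 x 40 mm hardwood block; it cannot move or turn. Origin: block's underside, on the axle's axis; z up. Spoke flanges up to 58 mm wide, at 55 to 90 mm; hub face (43 mm wide) at 98 mm; ratchet ring above it. One of the ring's six lugs points along +x, the others every 60 degrees.
- axle_tip (a point): Tapered top of the steel axle, on its axis, 150 mm above the hub_stand origin. The axle is 12 mm in diameter down to 115 mm, where a 19 mm wide shoulder (1 mm above the ratchet ring's top) carries the spacer.
- ratchet_ring (a joint): Travel of the dark steel ratchet ring (m): 0 at rest, grows to 0.007 as it is pushed down; does not turn. Core 28 mm diameter, six equal lugs 6 mm wide and 9 mm tall, tapered at the top, 35 mm diameter over them; top at 114 mm at rest. Its spring pushes up with 4 N at rest and 1 N more per mm: 9 N with the freehub home, ring down 5 mm.
- freehub: Upright metal barrel, 45 mm diameter, 42 mm high, 0.2 kg, with an 18-tooth sprocket (77 mm diameter, 6 to 9 mm up). Grip the round barrel from above, 10 to 37 mm up. Origin: centre of its lower end, z along its axis. Fully home the origin is 99 mm above the hub_stand origin; with splines not meshed it stops at 107 mm or higher.
- freehub_bore (a point): Centre of the freehub's lower mouth (= its origin), +x along a spline groove. Six equal grooves every 60 degrees, any fits: 8.5 mm wide, 10 mm deep, 39 mm diameter, 31 mm between teeth; a raised spline end on the top rim stands over each. At 10 mm a step pushes the ring; a 27 mm wide cavity runs to 28 mm, its roof lands on the spacer; then a 16 mm axle hole.
- spacer: Plain steel tube, 20 mm outside diameter, 14.5 mm bore, 12 mm high, standing on end on the worktop. Origin: centre of its lower end, z along its axis. Either end may be down. On its shoulder its lower end is 115 mm above the hub_stand origin.
- end_cap: Black plastic stepped end cap, 30 mm diameter, 16 mm high, foot flange 5 mm thick, narrower (21 mm) above; not to be moved. Origin: centre of its underside.
- tape_measure: Tape measure, 82 x 44 x 68 mm high, loose, not to be moved. Origin: centre of its underside.
- offcut_2: Wood offcut, 75 x 38 x 38 mm, loose, not to be moved. Origin: centre of its underside.

How it is judged:
By the outcome, as a careful person would: the job done as asked, in the order asked, and still so for the second after the job is handed in, while the arm keeps its last pose, push and grip.
It also fails if it takes over 51 s, if anything falls off the work surface, if the arm or the gripper's body presses on something with over 40 N, if the wrist force passes 120 N, or if a joint passes its speed limit or range.

## Robot

A 6-joint arm with a two-finger parallel gripper is mounted at the origin on a cart in front of the work surface, level with it; the furniture and walls round the work are solid. World frame = base frame: x ahead of the robot, y to its left, z up, the work surface at z = 0. Lengths are in m, angles in rad, forces in N, time in s.
With the tool pointing down it reaches from about 0.35 to 0.775 m from the base axis. Payload 7.3 kg.
Tool frame: the origin (TCP) lies between the finger pads; the fingertips stand 19 mm ahead of it and the grasp point (between the pads) is the TCP; z points along the fingers, y is the line along which they close (so a half turn about z gives the same grasp; the last joint's range is limited). The gripper opens to 92 mm and grips with 3 to 60 N. Pads are 19 mm wide; open, the fingers measure 130 mm over their backs; the gripper's body (75 mm by 190 mm) begins 47 mm behind the grasp point.
Start: joints at [1.133, 0.342, 1.524, -0, 1.275, -0.146], TCP at [0.151, 0.503, 0.246] pointing down, gripper open.
Joint ranges: [-2.53, 2.53], [-0.77, 2.02], [0.04, 2.7], [-1, 4.14], [0.28, 2.66], [-3.11, 3.11]. Speed limits (rad/s): [2.57, 2.57, 3.14, 3.14, 3.14, 3.14].

## Interface

Orientations are given as a rotation vector (axis times angle).
In Python, from station import status, eyes, workorder gives the robot as it stands.
- The arm moves only by the tool send_rows, never from a script. Its argument "commands" is a list of rows, each an object with "delta_pos": the shift along the world's x, y, z in m, a list of three; "rot": the turn, a rotation vector about the world's x, y, z in degrees, a list of three; "grip": the finger opening in m, from 0 to 0.0918. A call has exactly 8 rows; each row shifts and turns the commanded pose from where the row before left it; what a row does not reach is not made up. A row lasts 1/10 s, in which the tool goes at most 50 mm and 8.59 degrees, less where a joint would pass 70% of its speed; a pose out of reach is approached as far as the arm can. A call is refused whole if a number of a shift passes 0.05 or a number of a turn 8.59, either way. A call with a gripper value outside its range is refused whole. The fingers move at their own pace and stop on an object; "grip_force" is the grip in N (left out, the last holds). Time passes only in rows, so rows that do not move let the fingers close, or fill a call up. It gives the time, the measured TCP pose, the force, the opening and the grip force at its end, in the units of the state.
- status.get_state(): the state, without advancing time (a new reading comes with each control period).
- eyes.read_camera(name): name is "scene" or "top" or "wrist"; returns the picture (480x640x3 uint8, blue, green, red); there is no depth.
- eyes.get_calibration(name): a dict with "K" (3x3 intrinsics, pixels), "T" (4x4, takes a point from camera to world coordinates). Camera axes: x right, y down, z forward; pixel columns grow to the right and rows downward; lengths in m; the calibration is good to about 2 mm. The wrist camera is an equidistant fisheye: a pixel r from the principal point sees the ray r / f radians off the axis. A picture is of the moment at which its call begins: read the wrist's pose just before it. get_calibration takes no time and is no camera call; for the wrist camera it gives the pose at the moment of the call.
- workorder.job_done(): hands the job in; it is judged then, once.
The state is a dict: "t": time; "joint_positions": joint angles; "joint_velocities": joint speeds; "effort": joint torques, N m; "ee_pos": TCP position; "orientation": TCP orientation; "contact_force": force on the tool from outside, world axes, zero at the start; "moment": the same for the moment, N m; "opening": opening from 0.0 (shut) to 1.0 (fully open); "finger_force": force on a finger pad.
Only numpy, scipy, OpenCV 4.12 (cv2) and the standard library are available. Lean on these libraries where they do the work, as an engineer would, in place of code of your own. Each camera call takes 0.05 s, during which the arm holds its last target. There are 200 camera calls.

## Working session

There is one attempt and no reset: what is moved stays moved. The work goes in short steps, Python scripts to look and compute and a tool call to move; the robot and the scene stay as the last step left them, time stands still between calls to the robot, and variables do not carry over. Pictures are saved under pics/ and viewed, at most 10 in all, crops included, and the job is handed in when it is done.

Besides the shell and the picture viewer there is one more tool, called by a JSON object that holds its "method" and its "body". send_rows: Moves the arm, as the interface text tells. Its arguments: {"type":"object","properties":{"commands":{"type":"array"},"grip_force":{"type":"number"}},"required":["commands"]}

```bash
mkdir -p pics
python3 - <<'E'
from station import status, eyes
import cv2,numpy as np
np.set_printoptions(precision=4,suppress=True)
s=status.get_state();print(s)
for n in ["scene","top","wrist"]:
    c=eyes.get_calibration(n);print(n,c["K"],c["T"])
    im=eyes.read_camera(n);cv2.imwrite(f"pics/{n}0.png",im)
E
ls
```

```text
{'t': 0.0, 'joint_positions': array([ 1.133 ,  0.3427,  1.525 , -0.    ,  1.2754, -0.146 ]), 'joint_velocities': array([ 0.0006,  0.0011, -0.0006, -0.    ,  0.0009, -0.0004]), 'effort': array([ -0.0001, -43.1248, -24.4222,   0.0717,   0.0561,  -0.0002]), 'ee_pos': array([0.1508, 0.5025, 0.245 ]), 'orientation': array([-0.4567, -3.1078,  0.0023]), 'contact_force': array([0.1858, 0.7486, 0.4601]), 'moment': array([ 0.0315, -0.0108,  0.027 ]), 'finger_force': 0.0, 'opening': 1.0002818644161942}
scene [[483.5976   0.     319.1319]
 [  0.     483.5976 249.4622]
 [  0.       0.       1.    ]] [[ 0.7388 -0.3886  0.5505  0.0637]
 [-0.6737 -0.4063  0.6173 -0.7756]
 [-0.0162 -0.827  -0.562   0.5967]
 [ 0.      0.      0.      1.    ]]
top [[611.37     0.     316.5128]
 [  0.     611.37   244.6517]
 [  0.       0.       1.    ]] [[-0.013  -0.9979  0.0632  0.4537]
 [-0.9999  0.0133  0.0043 -0.2474]
 [-0.0052 -0.0631 -0.998   1.2064]
 [ 0.      0.      0.      1.    ]]
wrist [[371.6483   0.     315.4575]
 [  0.     371.6483 238.3466]
 [  0.       0.       1.    ]] [[ 0.2872  0.9209  0.2637  0.0799]
 [ 0.9579 -0.2756 -0.0808  0.5242]
 [-0.0017  0.2758 -0.9612  0.3837]
 [ 0.      0.      0.      1.    ]]
pics
```

View pics/top0.png

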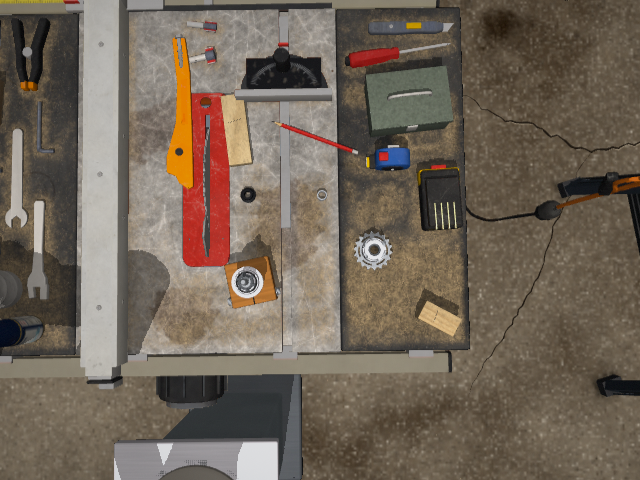

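View pics/scene0.png

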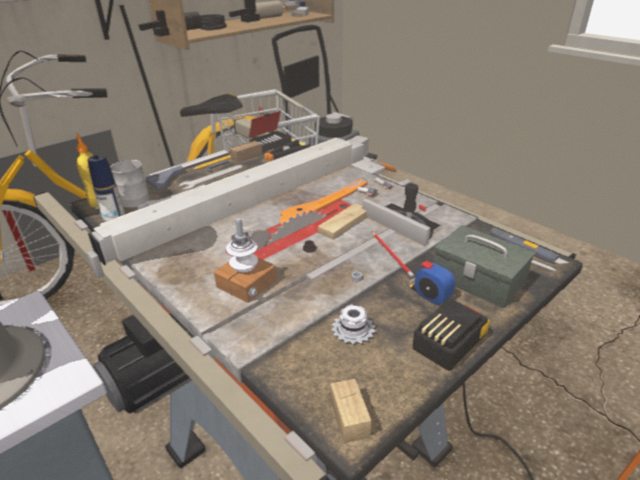

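Top view: hub near (247,283), spacer (321,194), freehub (373,250), end cap (248,194), tape (390,157), offcut (440,316). Next: enlarged crops.

```bash
cat > h.py <<'E'
from station import status, eyes
import cv2,numpy as np
np.set_printoptions(precision=4,suppress=True)
def ray(n,px,c=None):
    c=c or eyes.get_calibration(n);K,T=c["K"],c["T"]
    a=np.array([(px[0]-K[0,2])/K[0,0],(px[1]-K[1,2])/K[1,1]])
    if n=="wrist":
        r=np.hypot(*a);d=np.r_[a/r*np.sin(r),np.cos(r)] if r>0 else np.array([0,0,1.])
    else: d=np.r_[a,1]
    return T[:3,3],T[:3,:3]@d
def atz(n,px,z,c=None):
    o,d=ray(n,px,c);return o+d*(z-o[2])/d[2]
def proj(n,P,c=None):
    c=c or eyes.get_calibration(n);K,T=c["K"],c["T"]
    p=T[:3,:3].T@(np.array(P)-T[:3,3])
    if n=="wrist":
        r=np.hypot(p[0],p[1]);th=np.arctan2(r,p[2]);a=p[:2]/max(r,1e-9)*th
    else: a=p[:2]/p[2]
    return a*[K[0,0],K[1,1]]+[K[0,2],K[1,2]]
E
python3 - <<'E'
from h import *
for nm,p,z in [("hub",(247,283),.13),("spacer",(321,194.5),.012),("freehub",(373,250),.042),("cap",(248,194),.016),("tape",(390,157),.068),("off",(440,316),.038)]:
    print(nm,atz("top",p,z))
t=cv2.imread("pics/top0.png")
def cr(x,y,r=33):
    return cv2.resize(t[y-r:y+r,x-r:x+r],(390,390),interpolation=cv2.INTER_CUBIC)
s=cv2.imread("pics/scene0.png")
a=np.hstack([cr(249,280),cr(373,250)])
cv2.imwrite("pics/crop1.png",a)
E
```

```text
hub [ 0.4559 -0.1197  0.13  ]
spacer [ 0.6281 -0.2524  0.012 ]
freehub [ 0.5158 -0.3499  0.042 ]
cap [ 0.6305 -0.1091  0.016 ]
tape [ 0.6892 -0.3829  0.068 ]
off [ 0.3888 -0.4751  0.038 ]
```

View pics/crop1.png

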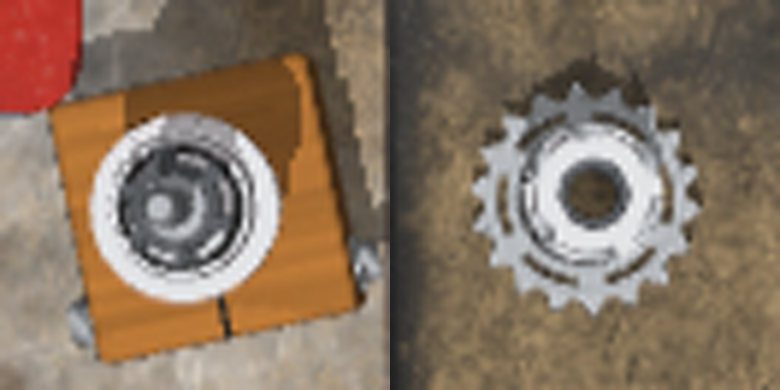

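Left crop: hub in its rotated block with the dark ring, lugs not clear. Right crop: freehub with raised rim ends, too coarse for its angle. I'll look with the wrist camera on the way.

{"method": "send_rows", "body": {"commands": [{"delta_pos": [0.035,-0.035,0],"rot": [0,0,-8],"grip": 0.06},{"delta_pos": [0.035,-0.035,0],"rot": [0,0,-8],"grip": 0.06},{"delta_pos": [0.035,-0.035,0],"rot": [0,0,-8],"grip": 0.06},{"delta_pos": [0.035,-0.035,0],"rot": [0,0,-8],"grip": 0.06},{"delta_pos": [0.035,-0.035,0],"rot": [0,0,-8],"grip": 0.06},{"delta_pos": [0.035,-0.035,0],"rot": [0,0,-8],"grip": 0.06},{"delta_pos": [0.035,-0.035,0],"rot": [0,0,-8],"grip": 0.06},{"delta_pos": [0.035,-0.035,0],"rot": [0,0,-8],"grip": 0.06}]}}

```text
t: 0.95
ee_pos: [0.432, 0.2211, 0.2457]
orientation: [-2.041, -2.388, -0.0]
contact_force: [-0.6, -0.4, 0.1]
opening: 0.655
finger_force: 0.0
```

{"method": "send_rows", "body": {"commands": [{"delta_pos": [0.004,-0.049,-0.003],"rot": [0,0,0],"grip": 0.06},{"delta_pos": [0.004,-0.049,-0.003],"rot": [0,0,0],"grip": 0.06},{"delta_pos": [0.004,-0.049,-0.003],"rot": [0,0,0],"grip": 0.06},{"delta_pos": [0.004,-0.049,-0.003],"rot": [0,0,0],"grip": 0.06},{"delta_pos": [0.004,-0.049,-0.003],"rot": [0,0,0],"grip": 0.06},{"delta_pos": [0.004,-0.049,-0.003],"rot": [0,0,0],"grip": 0.06},{"delta_pos": [0.004,-0.049,-0.003],"rot": [0,0,0],"grip": 0.06},{"delta_pos": [0.0,-0.029,0],"rot": [0,0,0],"grip": 0.06}]}}

```text
t: 1.75
ee_pos: [0.4588, -0.1524, 0.2242]
orientation: [-2.037, -2.392, 0.001]
contact_force: [-0.7, -0.1, 0.1]
opening: 0.661
finger_force: 0.0
```

Run:
```python
from h import *
import json
s=status.get_state();print(s["t"],s["ee_pos"],s["orientation"],s["joint_positions"],s["joint_velocities"])
c=eyes.get_calibration("wrist");im=eyes.read_camera("wrist")
cv2.imwrite("pics/w1.png",im);np.savez("pics/w1.npz",**c)
c2={"K":c["K"],"T":c["T"]}
p=[proj("wrist",P,c2) for P in [(.456,-.12,.114),(.456,-.12,.15),(.628,-.2524,.012),(.516,-.35,.042)]];print(p)
u,v=p[0].round().astype(int)
cr=cv2.resize(im[max(v-60,0):v+60,max(u-60,0):u+60],None,fx=4,fy=4,interpolation=cv2.INTER_CUBIC)
out=np.zeros((480,800,3),np.uint8);out[:cr.shape[0],:min(480,cr.shape[1])]=cr
out[:240,480:]=cv2.resize(im,(320,240));cv2.imwrite("pics/w1v.png",out);print(u,v)
```

```text
1.75 [ 0.4588 -0.1524  0.2242] [-2.0371 -2.3915  0.0009] [-0.4791  0.2861  1.6684 -0.0006  1.1872 -0.6386] [-0.5189  0.1338 -0.1986  0.0163  0.0753 -0.5188]
[array([318.7567, 196.4579]), array([319.2525, 206.7434]), array([449.6824, 323.1933]), array([337.8452, 399.9231])]
319 196
```

View pics/w1v.png

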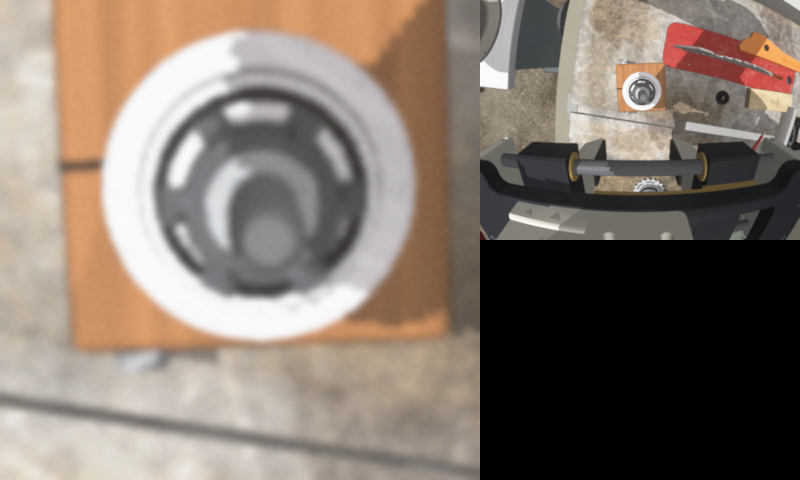

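The wrist view shows the ring's light gaps at about 30/90/150° in the image, so a lug lies roughly along the image horizontal. Flange circle centre is at crop (259,185), dark circle (259,192), axle tip (270,240).

```bash
cat >> h.py <<'E'
def rect(n,c,x,y,z,half,ppm):
    """top-down map of plane z: cols = +x, rows = -y ; ppm px per mm"""
    N=int(2*half*1000*ppm);g=(np.arange(N)-(N-1)/2)/ppm/1000
    X,Y=np.meshgrid(x+g,y-g)
    K,T=c["K"],c["T"]
    p=(np.stack([X,Y,np.full_like(X,z)],-1)-T[:3,3])@T[:3,:3]
    r=np.hypot(p[...,0],p[...,1]);k=np.arctan2(r,p[...,2])/r if n=="wrist" else 1/p[...,2]
    return (p[...,0]*k*K[0,0]+K[0,2]).astype(np.float32),(p[...,1]*k*K[1,1]+K[1,2]).astype(np.float32)
def six(im,c,x,y,z,r0,r1,n="wrist"):
    """6-fold phase (deg) of brightness between radii, angle from world +x ccw"""
    a=np.deg2rad(np.arange(360));g=cv2.cvtColor(im,cv2.COLOR_BGR2GRAY);out=[]
    K,T=c["K"],c["T"]
    v=np.array([[g_ for g_ in [cv2.getRectSubPix(g,(1,1),tuple(float(q) for q in proj(n,(x+r*np.cos(t),y+r*np.sin(t),z),c)))[0,0] for t in a]] for r in np.arange(r0,r1,.0005)],float).mean(0)
    F=np.sum((v-v.mean())*np.exp(-6j*a));return (-np.rad2deg(np.angle(F))/6)%60, abs(F)/180, v
E
python3 - <<'E'
from h import *
c=dict(np.load("pics/w1.npz"));im=cv2.imread("pics/w1.png")
for px,z in [((323.75,182.25),.09),((323.75,184.1),.098),((326.5,196),.15)]: print(atz("wrist",px,z,c))
x,y,_=atz("wrist",(323.75,184.1),.098,c)
for z in (.098,.105,.112):
  for r in ((.0145,.0175),(.0155,.019)):
    b,A,v=six(im,c,x,y,z,*r);print(z,r,"bright phase",b,"lug",(b+30)%60,A)
# block edge angle
print([atz("wrist",(319-60+u/4,196-60+v/4),.04,c)[:2] for u,v in [(53,0),(73,345),(447,335)]])
print("tcp",proj("wrist",status.get_state()["ee_pos"]))
E
```

```text
[ 0.4588 -0.1129  0.09  ]
[ 0.4586 -0.1132  0.098 ]
[ 0.4591 -0.1131  0.15  ]
0.098 (0.0145, 0.0175) bright phase 44.62031726568839 lug 14.620317265688385 20.22596914167969
0.098 (0.0155, 0.019) bright phase 47.35359064609035 lug 17.353590646090353 10.03135378184967
0.105 (0.0145, 0.0175) bright phase 43.88284241086558 lug 13.882842410865578 19.667494591363443
0.105 (0.0155, 0.019) bright phase 45.46024181794749 lug 15.460241817947491 11.749048102957941
0.112 (0.0145, 0.0175) bright phase 42.9288092908475 lug 12.928809290847497 19.852998654604058
0.112 (0.0155, 0.019) bright phase 43.86433448241957 lug 13.864334482419565 13.790172324591365
[array([ 0.4105, -0.0859]), array([ 0.4257, -0.1612]), array([ 0.5081, -0.1454])]
tcp [314.7927 317.5773]
```

{"method": "send_rows", "body": {"commands": [{"delta_pos": [0.025,-0.005,-0.018],"rot": [0,0,0],"grip": 0.06},{"delta_pos": [0.03,-0.005,-0.018],"rot": [0,0,0],"grip": 0.06},{"delta_pos": [0.03,-0.005,-0.018],"rot": [0,0,0],"grip": 0.06},{"delta_pos": [0.03,-0.015,-0.018],"rot": [0,0,0],"grip": 0.06},{"delta_pos": [0.03,-0.015,-0.018],"rot": [0,0,0],"grip": 0.06},{"delta_pos": [0.02,-0.015,-0.01],"rot": [0,0,0],"grip": 0.06},{"delta_pos": [0,0,0],"rot": [0,0,0],"grip": 0.06},{"delta_pos": [0,0,0],"rot": [0,0,0],"grip": 0.06}]}}

```text
t: 2.6
ee_pos: [0.6235, -0.2087, 0.1238]
orientation: [-2.033, -2.392, 0.001]
contact_force: [0.3, -1.1, -0.4]
opening: 0.648
finger_force: 0.0
```

Run:
```python
from h import *
s=status.get_state();print(s["t"],s["ee_pos"],s["orientation"])
c=eyes.get_calibration("wrist");im=eyes.read_camera("wrist")
cv2.imwrite("pics/w2.png",im);np.savez("pics/w2.npz",**c)
for P in [(.628,-.2524,.012),(.516,-.35,.042),s["ee_pos"]]:print(proj("wrist",P,c))
```

```text
2.6 [ 0.6235 -0.2087  0.1238] [-2.0332 -2.3922  0.0006]
[311.7869 298.5408]
[157.3261 395.1988]
[314.7729 317.5708]
```

View pics/w2.png

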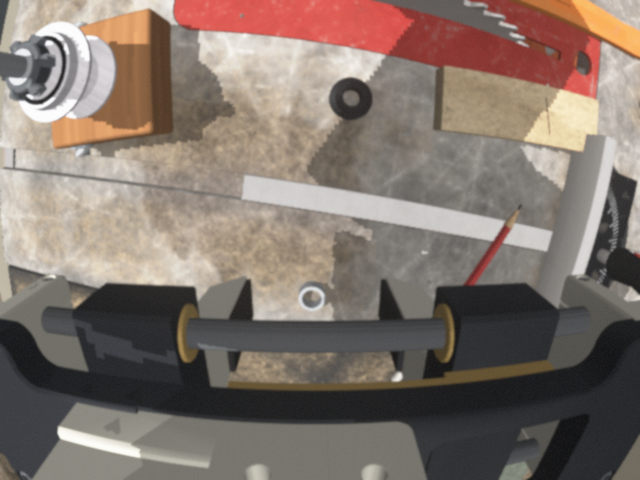

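Spacer at (312,298) px, between the open fingers, matching the earlier estimate; end cap (350,98) is well clear. Descending to grip it.

{"method": "send_rows", "body": {"commands": [{"delta_pos": [0.0015,-0.0215,-0.02],"rot": [0,0,0],"grip": 0.06},{"delta_pos": [0.0015,-0.0215,-0.025],"rot": [0,0,0],"grip": 0.05},{"delta_pos": [0.0015,0,-0.03],"rot": [0,0,0],"grip": 0.04},{"delta_pos": [0,0,-0.026],"rot": [0,0,0],"grip": 0.04},{"delta_pos": [0,0,0],"rot": [0,0,0],"grip": 0.035},{"delta_pos": [0,0,0],"rot": [0,0,0],"grip": 0.01},{"delta_pos": [0,0,0],"rot": [0,0,0],"grip": 0.01},{"delta_pos": [0,0,0],"rot": [0,0,0],"grip": 0.01}], "grip_force": 15}}

```text
t: 3.45
ee_pos: [0.6291, -0.2521, 0.0256]
orientation: [2.033, 2.392, 0.001]
contact_force: [-0.7, 1.3, 4.2]
opening: 0.208
finger_force: 15.0
```

{"method": "send_rows", "body": {"commands": [{"delta_pos": [0,0,0.03],"rot": [0,0,0],"grip": 0.01},{"delta_pos": [-0.01,0.01,0.045],"rot": [0,0,0],"grip": 0.01},{"delta_pos": [-0.03,0.025,0.03],"rot": [0,0,0],"grip": 0.01},{"delta_pos": [-0.03,0.025,0.03],"rot": [0,0,0],"grip": 0.01},{"delta_pos": [-0.03,0.025,0.03],"rot": [0,0,0],"grip": 0.01},{"delta_pos": [-0.035,0.027,0.015],"rot": [0,0,0],"grip": 0.01},{"delta_pos": [-0.035,0.027,0],"rot": [0,0,0],"grip": 0.01},{"delta_pos": [0,0,0],"rot": [0,0,0],"grip": 0.01}]}}

```text
t: 4.25
ee_pos: [0.4538, -0.1097, 0.2045]
orientation: [-2.03, -2.394, 0.001]
contact_force: [-0.6, -0.1, -0.6]
opening: 0.205
finger_force: 15.0
```

Run:
```python
from h import *
s=status.get_state();print(s["t"],s["ee_pos"],s["orientation"],s["contact_force"],s["joint_velocities"],s["opening"],s["finger_force"])
c=eyes.get_calibration("wrist");im=eyes.read_camera("wrist")
cv2.imwrite("pics/w3.png",im);np.savez("pics/w3.npz",**c)
e=s["ee_pos"]
print(proj("wrist",e,c),proj("wrist",e-[0,0,.019],c),proj("wrist",(.4588,-.113,.15),c))
cv2.imwrite("pics/w3v.png",cv2.resize(im[230:380,215:415],None,fx=4,fy=4,interpolation=cv2.INTER_CUBIC))
```

```text
4.25 [ 0.4538 -0.1097  0.2045] [-2.0302 -2.3935  0.0008] [-0.6033 -0.0879 -0.5564] [-0.0257  0.0737 -0.1393 -0.0114 -0.0262 -0.0181] 0.20471252896279782 14.999924908624962
[314.7442 317.5339] [314.9141 298.421 ] [322.957  278.0025]
```

View pics/w3v.png

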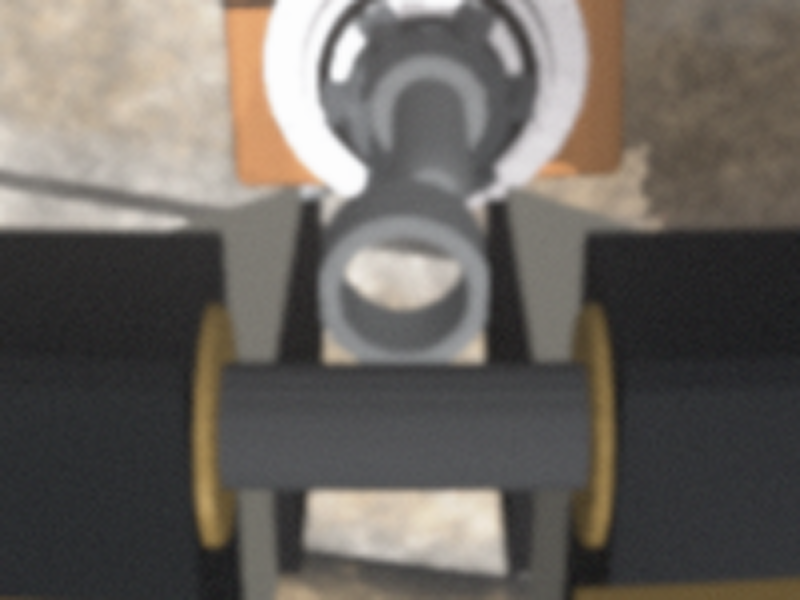

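The spacer is held level between the pads, its top circle at crop (404,290); behind it the shoulder circle is at crop (429,112).

Run:
```python
from h import *
c=dict(np.load("pics/w3.npz"))
e=np.array([0.4538,-0.1097,0.2045])
sp=atz("wrist",(215+404/4,230+290/4),e[2]-.0136,c);print("spacer",sp,sp-e)
print("shoulder",atz("wrist",(215+429/4,230+112/4),.115,c))
print("face r",atz("wrist",(215+428.5/4,230+108/4),.098,c))
s=status.get_state();print(s["ee_pos"],s["contact_force"])
```

```text
spacer [ 0.4543 -0.1092  0.1909] [ 0.0005  0.0005 -0.0136]
shoulder [ 0.4589 -0.1131  0.115 ]
face r [ 0.46   -0.1181  0.098 ]
[ 0.4567 -0.1116  0.205 ] [ 0.0585  0.024  -0.2304]
```

{"method": "send_rows", "body": {"commands": [{"delta_pos": [0,0,-0.01],"rot": [0,0,0],"grip": 0.01},{"delta_pos": [0,0,-0.01],"rot": [0,0,0],"grip": 0.01},{"delta_pos": [0,0,0],"rot": [0,0,0],"grip": 0.01},{"delta_pos": [0,0,0],"rot": [0,0,0],"grip": 0.01},{"delta_pos": [0,0,0],"rot": [0,0,0],"grip": 0.01},{"delta_pos": [0,0,0],"rot": [0,0,0],"grip": 0.01},{"delta_pos": [0,0,0],"rot": [0,0,0],"grip": 0.01},{"delta_pos": [0,0,0],"rot": [0,0,0],"grip": 0.01}]}}

```text
t: 5.1
ee_pos: [0.4586, -0.1132, 0.1839]
orientation: [2.034, 2.394, 0.0]
contact_force: [0.1, 0.9, 0.3]
opening: 0.207
finger_force: 15.0
```

{"method": "send_rows", "body": {"commands": [{"delta_pos": [0,0,-0.005],"rot": [0,0,0],"grip": 0.01},{"delta_pos": [0,0,-0.005],"rot": [0,0,0],"grip": 0.01},{"delta_pos": [0,0,-0.005],"rot": [0,0,0],"grip": 0.01},{"delta_pos": [0,0,-0.005],"rot": [0,0,0],"grip": 0.01},{"delta_pos": [0,0,-0.005],"rot": [0,0,0],"grip": 0.01},{"delta_pos": [0,0,-0.005],"rot": [0,0,0],"grip": 0.01},{"delta_pos": [0,0,-0.005],"rot": [0,0,0],"grip": 0.01},{"delta_pos": [0,0,-0.003],"rot": [0,0,0],"grip": 0.01}]}}

```text
t: 5.9
ee_pos: [0.4583, -0.1131, 0.1452]
orientation: [-2.034, -2.393, 0.0]
contact_force: [0.2, 0.3, -0.1]
opening: 0.205
finger_force: 15.0
```

Free so far, with the spacer over the axle. Lower gently until it touches.

{"method": "send_rows", "body": {"commands": [{"delta_pos": [0,0,-0.001],"rot": [0,0,0],"grip": 0.01},{"delta_pos": [0,0,-0.001],"rot": [0,0,0],"grip": 0.01},{"delta_pos": [0,0,-0.001],"rot": [0,0,0],"grip": 0.01},{"delta_pos": [0,0,-0.001],"rot": [0,0,0],"grip": 0.01},{"delta_pos": [0,0,-0.001],"rot": [0,0,0],"grip": 0.01},{"delta_pos": [0,0,0],"rot": [0,0,0],"grip": 0.01},{"delta_pos": [0,0,0],"rot": [0,0,0],"grip": 0.01},{"delta_pos": [0,0,0],"rot": [0,0,0],"grip": 0.01}]}}

```text
t: 6.7
ee_pos: [0.4586, -0.1132, 0.1408]
orientation: [2.034, 2.394, 0.0]
contact_force: [-0.3, -0.2, 0.1]
opening: 0.207
finger_force: 15.0
```

{"method": "send_rows", "body": {"commands": [{"delta_pos": [0,0,-0.001],"rot": [0,0,0],"grip": 0.01},{"delta_pos": [0,0,-0.001],"rot": [0,0,0],"grip": 0.01},{"delta_pos": [0,0,-0.001],"rot": [0,0,0],"grip": 0.01},{"delta_pos": [0,0,0],"rot": [0,0,0],"grip": 0.01},{"delta_pos": [0,0,0],"rot": [0,0,0],"grip": 0.01},{"delta_pos": [0,0,0],"rot": [0,0,0],"grip": 0.01},{"delta_pos": [0,0,0],"rot": [0,0,0],"grip": 0.01},{"delta_pos": [0,0,0],"rot": [0,0,0],"grip": 0.01}]}}

```text
t: 7.5
ee_pos: [0.4587, -0.1133, 0.1394]
orientation: [2.033, 2.393, 0.001]
contact_force: [-4.6, 1.5, 16.0]
opening: 0.208
finger_force: 15.0
```

{"method": "send_rows", "body": {"commands": [{"delta_pos": [0,0,0.001],"rot": [0,0,0],"grip": 0.02},{"delta_pos": [0,0,0],"rot": [0,0,0],"grip": 0.035},{"delta_pos": [0,0,0],"rot": [0,0,0],"grip": 0.04},{"delta_pos": [0,0,0],"rot": [0,0,0],"grip": 0.04},{"delta_pos": [0,0,0.015],"rot": [0,0,0],"grip": 0.04},{"delta_pos": [0,0,0.03],"rot": [0,0,0],"grip": 0.05},{"delta_pos": [0.0,-0.02,0.03],"rot": [0,0,0],"grip": 0.08},{"delta_pos": [0.01,-0.04,0.01],"rot": [0,0,0],"grip": 0.0918}]}}

```text
t: 8.3
ee_pos: [0.4691, -0.1724, 0.2267]
orientation: [2.029, 2.395, 0.002]
contact_force: [1.5, -1.1, 0.2]
opening: 0.643
finger_force: 0.0
```

Run:
```python
from h import *
s=status.get_state();print(s["t"],s["ee_pos"],s["orientation"],s["contact_force"],s["opening"])
c=eyes.get_calibration("wrist");im=eyes.read_camera("wrist")
cv2.imwrite("pics/w4.png",im);np.savez("pics/w4.npz",**c)
u,v=proj("wrist",(.4588,-.113,.13),c).round().astype(int);print(u,v,proj("wrist",(.516,-.35,.042),c))
g=lambda a:cv2.resize(a,(400,400),interpolation=cv2.INTER_CUBIC)
x,y=np.clip([u,v],50,[590,430])
cv2.imwrite("pics/w4v.png",np.hstack([g(im[y-50:y+50,x-50:x+50]),g(im[80:,120:520])]));print(x,y)
```

```text
8.3 [ 0.4691 -0.1724  0.2267] [2.0285 2.3946 0.0022] [ 1.4588 -1.1364  0.2169] 0.6426521414851425
314 156 [330.3624 383.7935]
314 156
```

View pics/w4v.png

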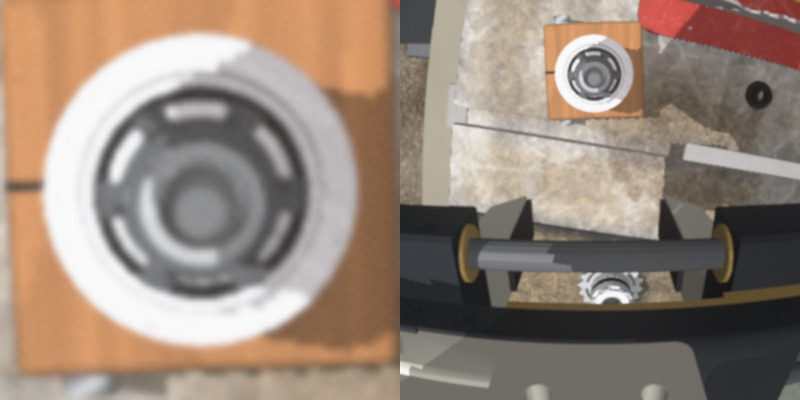

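The spacer sits concentric on the axle, released. In the right view the freehub shows behind the bar. Moving so the wrist camera is over the freehub.

{"method": "send_rows", "body": {"commands": [{"delta_pos": [0.01,-0.041,-0.014],"rot": [0,0,0],"grip": 0.09},{"delta_pos": [0.01,-0.041,-0.014],"rot": [0,0,0],"grip": 0.09},{"delta_pos": [0.01,-0.041,-0.014],"rot": [0,0,0],"grip": 0.09},{"delta_pos": [0.01,-0.041,-0.014],"rot": [0,0,0],"grip": 0.09},{"delta_pos": [0.01,-0.041,-0.014],"rot": [0,0,0],"grip": 0.09},{"delta_pos": [0.008,-0.041,-0.014],"rot": [0,0,0],"grip": 0.09},{"delta_pos": [0,0,0],"rot": [0,0,0],"grip": 0.09},{"delta_pos": [0,0,0],"rot": [0,0,0],"grip": 0.09}]}}

```text
t: 9.15
ee_pos: [0.5258, -0.4194, 0.1377]
orientation: [-2.034, -2.39, -0.001]
contact_force: [0.9, 0.7, -0.4]
opening: 0.983
finger_force: 0.0
```

Run:
```python
from h import *
c=dict(np.load("pics/w4.npz"));im=cv2.imread("pics/w4.png")
for px,z in [((314-50+200/4,156-50+190/4),.09),((314-50+201/4,156-50+192/4),.098)]: print(atz("wrist",px,z,c))
for z in (.1,.106,.112):
    b,A,v=six(im,c,.4587,-.1131,z,.0148,.0175);print(z,"lug",(b+30)%60,A)
s=status.get_state();print(s["t"],s["ee_pos"],s["orientation"])
c=eyes.get_calibration("wrist");im=eyes.read_camera("wrist")
cv2.imwrite("pics/w5.png",im);np.savez("pics/w5.npz",**c)
u,v=proj("wrist",(.516,-.35,.042),c).round().astype(int);print(u,v)
cv2.imwrite("pics/w5v.png",cv2.resize(im[v-75:v+75,u-75:u+75],(600,600),interpolation=cv2.INTER_CUBIC))
```

```text
[ 0.4588 -0.1132  0.09  ]
[ 0.459  -0.1131  0.098 ]
0.1 lug 13.185083463991589 25.84638698750151
0.106 lug 13.06733542471244 19.940848120962485
0.112 lug 12.96698244902656 13.684793265047324
9.15 [ 0.5258 -0.4194  0.1377] [-2.0344 -2.3899 -0.0008]
318 142
```

View pics/w5v.png

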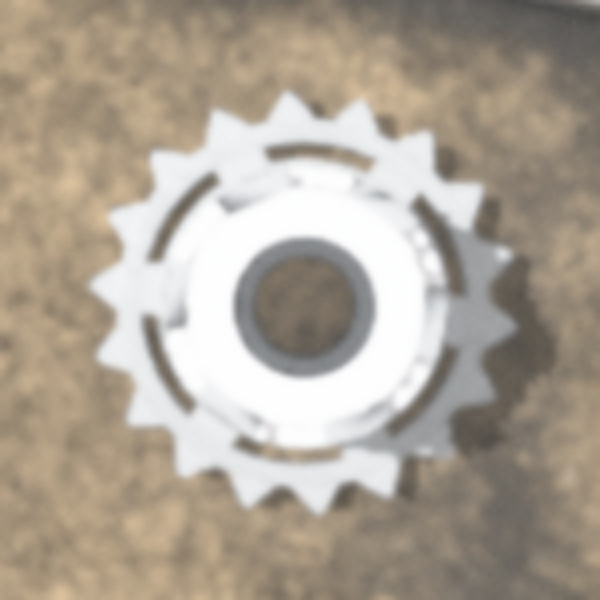

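The picture shows the freehub: hole centre at crop (304,307), sprocket centre (304,303), raised rim ends at about 22/82/142/202/262° in the image, in line with the sprocket's slots.

Run:
```python
from h import *
c=dict(np.load("pics/w5.npz"));im=cv2.imread("pics/w5.png")
a=atz("wrist",(319,143.75),.042,c);b=atz("wrist",(319,142.75),.0085,c);print(a,b)
x,y=(a+b)[:2]/2
for z,r in [(.042,(.0195,.0215)),(.042,(.0205,.0225)),(.0405,(.0195,.0225)),(.009,(.026,.0285)),(.009,(.0275,.03))]:
    q,A,v=six(im,c,x,y,z,*r);print(z,r,"bright",q,A)
t=[np.degrees(np.arctan2(*(atz("wrist",(243+u/4,67+v/4),.009,c)[:2]-b[:2])[::-1]))%60 for u,v in [(320,150),(182,217),(167,367),(290,456),(405,388),(440,232)]];print("slots",np.array(t))
```

```text
[ 0.5171 -0.3512  0.042 ] [ 0.5174 -0.3512  0.0085]
0.042 (0.0195, 0.0215) bright 40.40987879976615 16.761852798262968
0.042 (0.0205, 0.0225) bright 39.58409938228073 13.056167042628179
0.0405 (0.0195, 0.0225) bright 40.172646072816434 15.17746834481677
0.009 (0.026, 0.0285) bright 2.590634797467025 39.494335112210464
0.009 (0.0275, 0.03) bright 2.0995064281868667 40.51973192413917
slots [33.4172 33.3938 34.1279 34.0696 29.2546 37.5995]
```

Run:
```python
from h import *
c=dict(np.load("pics/w5.npz"));im=cv2.imread("pics/w5.png")
out=[]
for z in (.042,.038):
    th=np.deg2rad(np.arange(0,360,.5));r=np.arange(.012,.032,.0001)
    T,R=np.meshgrid(th,r)
    P=np.stack([.5172+R*np.cos(T),-.3512+R*np.sin(T),np.full_like(T,z)],-1)
    p=(P-c["T"][:3,3])@c["T"][:3,:3];q=np.hypot(p[...,0],p[...,1]);k=np.arctan2(q,p[...,2])/q*c["K"][0,0]
    o=cv2.remap(im,(p[...,0]*k+c["K"][0,2]).astype(np.float32),(p[...,1]*k+c["K"][1,2]).astype(np.float32),1)
    o=cv2.convertScaleAbs(o,alpha=1.0)
    for d in range(0,360,30): cv2.putText(o,str(d),(2*d,198),0,.4,(0,0,255),1); cv2.line(o,(2*d,0),(2*d,8),(0,0,255),1)
    out.append(o)
cv2.imwrite("pics/pol.png",np.vstack(out))
```

```text
(no output)
```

View pics/pol.png

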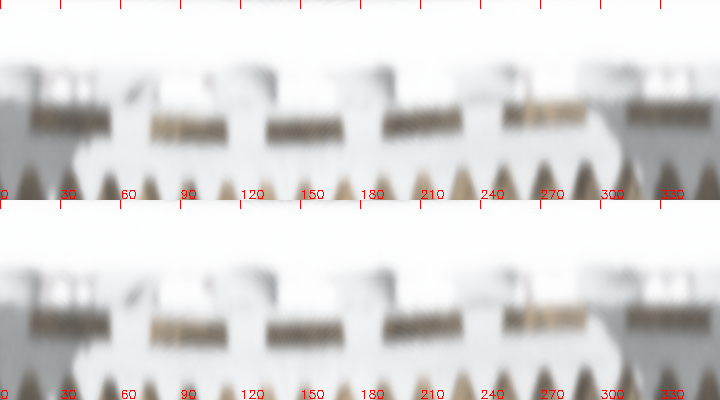

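The rim ends are centred at about 32/91/152/212/271/331°, in line with the slots, so a groove lies at 32° in world axes against the lug at 12.5–13°. The freehub needs about −19.5° after grasping.

{"method": "send_rows", "body": {"commands": [{"delta_pos": [-0.005,0.034,-0.01],"rot": [0,0,0],"grip": 0.0918},{"delta_pos": [-0.005,0.034,-0.01],"rot": [0,0,0],"grip": 0.0918},{"delta_pos": [0,0,-0.01],"rot": [0,0,0],"grip": 0.0918},{"delta_pos": [0,0,-0.03],"rot": [0,0,0],"grip": 0.0918},{"delta_pos": [0,0,-0.03],"rot": [0,0,0],"grip": 0.0918},{"delta_pos": [0,0,-0.018],"rot": [0,0,0],"grip": 0.0918},{"delta_pos": [0,0,0],"rot": [0,0,0],"grip": 0.0918},{"delta_pos": [0,0,0],"rot": [0,0,0],"grip": 0.0918}]}}

```text
t: 10.0
ee_pos: [0.5171, -0.3511, 0.0328]
orientation: [2.033, 2.394, 0.0]
contact_force: [0.7, -0.3, 0.8]
opening: 0.997
finger_force: 0.0
```

{"method": "send_rows", "body": {"commands": [{"delta_pos": [0,0,0],"rot": [0,0,0],"grip": 0.06},{"delta_pos": [0,0,0],"rot": [0,0,0],"grip": 0.05},{"delta_pos": [0,0,0],"rot": [0,0,0],"grip": 0.03},{"delta_pos": [0,0,0],"rot": [0,0,0],"grip": 0.03},{"delta_pos": [0,0,0],"rot": [0,0,0],"grip": 0.03},{"delta_pos": [0,0,0],"rot": [0,0,0],"grip": 0.03},{"delta_pos": [0,0,0],"rot": [0,0,0],"grip": 0.03},{"delta_pos": [0,0,0],"rot": [0,0,0],"grip": 0.03}], "grip_force": 40}}

```text
t: 10.8
ee_pos: [0.5165, -0.3512, 0.0318]
orientation: [2.034, 2.394, 0.0]
contact_force: [-0.5, 0.8, 0.5]
opening: 0.48
finger_force: 40.0
```

{"method": "send_rows", "body": {"commands": [{"delta_pos": [0,0,0.04],"rot": [0,0,0],"grip": 0.03},{"delta_pos": [0,0.01,0.045],"rot": [0,0,0],"grip": 0.03},{"delta_pos": [-0.01,0.03,0.035],"rot": [0,0,0],"grip": 0.03},{"delta_pos": [-0.012,0.04,0.013],"rot": [0,0,-6.5],"grip": 0.03},{"delta_pos": [-0.012,0.04,0.013],"rot": [0,0,-6.5],"grip": 0.03},{"delta_pos": [-0.012,0.04,0.013],"rot": [0,0,-6.5],"grip": 0.03},{"delta_pos": [-0.012,0.04,0.013],"rot": [0,0,0],"grip": 0.03},{"delta_pos": [0,0.038,0.001],"rot": [0,0,0],"grip": 0.03}]}}

```text
t: 11.6
ee_pos: [0.4575, -0.1117, 0.206]
orientation: [2.41, 2.013, 0.001]
contact_force: [0.8, -0.8, -2.8]
opening: 0.483
finger_force: 40.0
```

{"method": "send_rows", "body": {"commands": [{"delta_pos": [0,0,0],"rot": [0,0,0],"grip": 0.03},{"delta_pos": [0,0,0],"rot": [0,0,0],"grip": 0.03},{"delta_pos": [0,0,0],"rot": [0,0,0],"grip": 0.03},{"delta_pos": [0,0,0],"rot": [0,0,0],"grip": 0.03},{"delta_pos": [0,0,0],"rot": [0,0,0],"grip": 0.03},{"delta_pos": [0,0,0],"rot": [0,0,0],"grip": 0.03},{"delta_pos": [0,0,0],"rot": [0,0,0],"grip": 0.03},{"delta_pos": [0,0,0],"rot": [0,0,0],"grip": 0.03}]}}

```text
t: 12.4
ee_pos: [0.4585, -0.1134, 0.2047]
orientation: [-2.411, -2.014, 0.0]
contact_force: [0.3, 0.8, -2.3]
opening: 0.483
finger_force: 40.0
```

Run:
```python
from h import *
s=status.get_state();print(s["t"],s["ee_pos"],s["orientation"],s["contact_force"])
c=eyes.get_calibration("wrist");im=eyes.read_camera("wrist")
cv2.imwrite("pics/w6.png",im);np.savez("pics/w6.npz",**c)
e=s["ee_pos"];o=s["orientation"]
print("yaw",2*np.degrees(np.arctan2(o[1],o[0]))%180-90)
u,v=proj("wrist",e+[0,0,.0102],c);print(u,v)
u,v=int(u),int(v)
cv2.imwrite("pics/w6v.png",cv2.resize(im[v-110:v+65,u-110:u+110],(800,636))[:600])
```

```text
12.4 [ 0.4585 -0.1134  0.2047] [-2.4107 -2.0143  0.    ] [ 0.2768  0.818  -2.3144]
yaw -10.23723109612581
314.7437001110378 329.8368795951169
```

View pics/w6v.png

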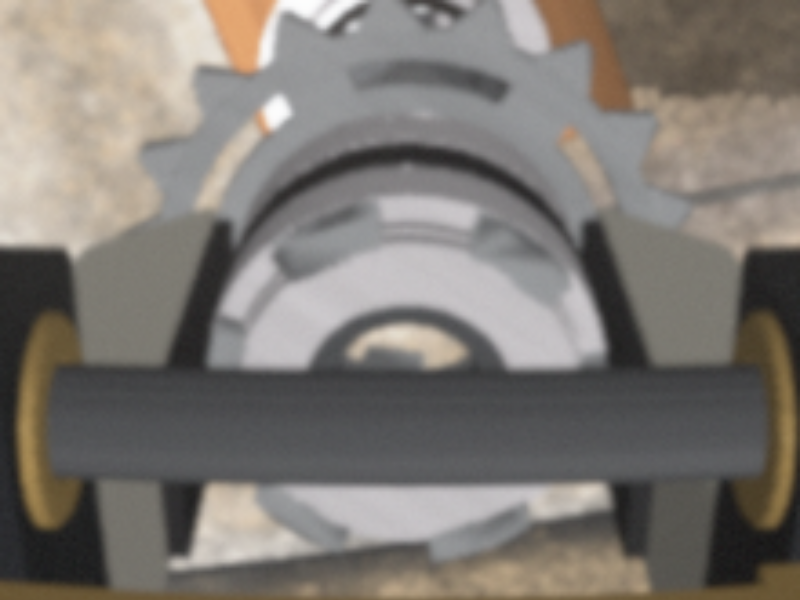

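The freehub is held level, a rim end at about 84° in the image (world phase ≈14°, matching the lugs at 13°), with the axle tip visible through its hole. Lowering over the axle.

{"method": "send_rows", "body": {"commands": [{"delta_pos": [0,0,-0.008],"rot": [0,0,0],"grip": 0.03},{"delta_pos": [0,0,-0.008],"rot": [0,0,0],"grip": 0.03},{"delta_pos": [0,0,-0.008],"rot": [0,0,0],"grip": 0.03},{"delta_pos": [0,0,-0.008],"rot": [0,0,0],"grip": 0.03},{"delta_pos": [0,0,-0.006],"rot": [0,0,0],"grip": 0.03},{"delta_pos": [0,0,-0.006],"rot": [0,0,0],"grip": 0.03},{"delta_pos": [0,0,-0.006],"rot": [0,0,0],"grip": 0.03},{"delta_pos": [0,0,-0.004],"rot": [0,0,0],"grip": 0.03}]}}

```text
t: 13.25
ee_pos: [0.4584, -0.1132, 0.1502]
orientation: [-2.41, -2.015, 0.0]
contact_force: [-0.4, 0.2, -2.1]
opening: 0.482
finger_force: 40.0
```

{"method": "send_rows", "body": {"commands": [{"delta_pos": [0,0,-0.003],"rot": [0,0,0],"grip": 0.03},{"delta_pos": [0,0,-0.003],"rot": [0,0,0],"grip": 0.03},{"delta_pos": [0,0,-0.002],"rot": [0,0,0],"grip": 0.03},{"delta_pos": [0,0,-0.002],"rot": [0,0,0],"grip": 0.03},{"delta_pos": [0,0,-0.001],"rot": [0,0,0],"grip": 0.03},{"delta_pos": [0,0,-0.001],"rot": [0,0,0],"grip": 0.03},{"delta_pos": [0,0,0],"rot": [0,0,0],"grip": 0.03},{"delta_pos": [0,0,0],"rot": [0,0,0],"grip": 0.03}]}}

```text
t: 14.05
ee_pos: [0.4587, -0.1132, 0.1395]
orientation: [2.41, 2.014, 0.001]
contact_force: [-3.9, 0.9, 8.1]
opening: 0.484
finger_force: 40.0
```

Force of about 10 N at origin ≈ 107.7 mm means the splines aren't meshed yet. Easing up a little and searching by turning.

{"method": "send_rows", "body": {"commands": [{"delta_pos": [0,0,0.003],"rot": [0,0,0],"grip": 0.03},{"delta_pos": [0,0,0],"rot": [0,0,-1],"grip": 0.03},{"delta_pos": [0,0,0],"rot": [0,0,-1],"grip": 0.03},{"delta_pos": [0,0,0],"rot": [0,0,-1],"grip": 0.03},{"delta_pos": [0,0,0],"rot": [0,0,-1],"grip": 0.03},{"delta_pos": [0,0,0],"rot": [0,0,0],"grip": 0.03},{"delta_pos": [0,0,0],"rot": [0,0,0],"grip": 0.03},{"delta_pos": [0,0,0],"rot": [0,0,0],"grip": 0.03}]}}

```text
t: 14.85
ee_pos: [0.4589, -0.1134, 0.1419]
orientation: [2.479, 1.928, 0.001]
contact_force: [-0.5, -0.3, 4.7]
opening: 0.481
finger_force: 40.0
```

Run:
```python
from h import *
s=status.get_state();print(s["t"],s["ee_pos"],s["orientation"],s["contact_force"],s["moment"])
```

```text
14.85 [ 0.4589 -0.1134  0.1419] [2.479  1.9282 0.0009] [-0.459  -0.2922  4.6895] [-0.1571  0.1351  0.0055]
```

{"method": "send_rows", "body": {"commands": [{"delta_pos": [0,0,0],"rot": [0,0,2],"grip": 0.03},{"delta_pos": [0,0,0],"rot": [0,0,2],"grip": 0.03},{"delta_pos": [0,0,0],"rot": [0,0,1],"grip": 0.03},{"delta_pos": [0,0,0],"rot": [0,0,1],"grip": 0.03},{"delta_pos": [0,0,0],"rot": [0,0,1],"grip": 0.03},{"delta_pos": [0,0,0],"rot": [0,0,1],"grip": 0.03},{"delta_pos": [0,0,0],"rot": [0,0,0],"grip": 0.03},{"delta_pos": [0,0,0],"rot": [0,0,0],"grip": 0.03}]}}

```text
t: 15.65
ee_pos: [0.4589, -0.1132, 0.1419]
orientation: [2.339, 2.096, 0.001]
contact_force: [0.2, -0.2, 4.8]
opening: 0.484
finger_force: 40.0
```

No meshing within ±4°, so the rim ends may be the darker blocks, half a pitch away. Sweeping on.

{"method": "send_rows", "body": {"commands": [{"delta_pos": [0,0,0],"rot": [0,0,4],"grip": 0.03},{"delta_pos": [0,0,0],"rot": [0,0,4],"grip": 0.03},{"delta_pos": [0,0,0],"rot": [0,0,4],"grip": 0.03},{"delta_pos": [0,0,0],"rot": [0,0,4],"grip": 0.03},{"delta_pos": [0,0,0],"rot": [0,0,4],"grip": 0.03},{"delta_pos": [0,0,0],"rot": [0,0,3],"grip": 0.03},{"delta_pos": [0,0,0],"rot": [0,0,3],"grip": 0.03},{"delta_pos": [0,0,0],"rot": [0,0,0],"grip": 0.03}]}}

```text
t: 16.45
ee_pos: [0.4581, -0.1129, 0.1409]
orientation: [-1.806, -2.569, 0.0]
contact_force: [0.2, -0.7, -2.1]
opening: 0.484
finger_force: 40.0
```

The force dropped to just the freehub's weight, so it's meshed. Pushing home.

{"method": "send_rows", "body": {"commands": [{"delta_pos": [0,0,-0.002],"rot": [0,0,0],"grip": 0.03},{"delta_pos": [0,0,-0.002],"rot": [0,0,0],"grip": 0.03},{"delta_pos": [0,0,-0.002],"rot": [0,0,0],"grip": 0.03},{"delta_pos": [0,0,-0.001],"rot": [0,0,0],"grip": 0.03},{"delta_pos": [0,0,-0.001],"rot": [0,0,0],"grip": 0.03},{"delta_pos": [0,0,0],"rot": [0,0,0],"grip": 0.03},{"delta_pos": [0,0,0],"rot": [0,0,0],"grip": 0.03},{"delta_pos": [0,0,0],"rot": [0,0,0],"grip": 0.03}]}}

```text
t: 17.25
ee_pos: [0.4584, -0.1131, 0.1339]
orientation: [1.807, 2.57, 0.0]
contact_force: [-2.8, -0.2, 3.8]
opening: 0.486
finger_force: 40.0
```

{"method": "send_rows", "body": {"commands": [{"delta_pos": [0,0,-0.001],"rot": [0,0,0],"grip": 0.03},{"delta_pos": [0,0,-0.001],"rot": [0,0,0],"grip": 0.03},{"delta_pos": [0,0,-0.001],"rot": [0,0,0],"grip": 0.03},{"delta_pos": [0,0,-0.001],"rot": [0,0,0],"grip": 0.03},{"delta_pos": [0,0,0],"rot": [0,0,0],"grip": 0.03},{"delta_pos": [0,0,0],"rot": [0,0,0],"grip": 0.03},{"delta_pos": [0,0,0],"rot": [0,0,0],"grip": 0.03},{"delta_pos": [0,0,0],"rot": [0,0,0],"grip": 0.03}], "grip_force": 50}}

```text
t: 18.05
ee_pos: [0.4586, -0.1132, 0.1306]
orientation: [1.806, 2.57, 0.0]
contact_force: [-5.6, 1.3, 13.5]
opening: 0.485
finger_force: 50.0
```

{"method": "send_rows", "body": {"commands": [{"delta_pos": [0,0,-0.0005],"rot": [0,0,0],"grip": 0.03},{"delta_pos": [0,0,-0.0005],"rot": [0,0,0],"grip": 0.03},{"delta_pos": [0,0,0],"rot": [0,0,0],"grip": 0.03},{"delta_pos": [0,0,0],"rot": [0,0,0],"grip": 0.03},{"delta_pos": [0,0,0],"rot": [0,0,0],"grip": 0.03},{"delta_pos": [0,0,0],"rot": [0,0,0],"grip": 0.03},{"delta_pos": [0,0,0],"rot": [0,0,0],"grip": 0.03},{"delta_pos": [0,0,0],"rot": [0,0,0],"grip": 0.03}]}}

```text
t: 18.85
ee_pos: [0.4586, -0.1132, 0.1305]
orientation: [1.806, 2.569, 0.0]
contact_force: [-8.5, 2.5, 21.2]
opening: 0.481
finger_force: 50.0
```

It has reached a hard stop: 1 mm more command moved it 0.1 mm and added 8 N, with the origin at about 98.7 mm. The freehub is home, gripped and pressed.

```bash
python3 -c "
from station import workorder;print(workorder.job_done())"
```

```text
the job is handed in; nothing more can be done
None
```

The spacer is on the axle and released, and the freehub is meshed and pressed down to a hard stop about 99 mm up. It is still gripped at 50 N with about 21 N of push. I left the end cap, tape measure and offcut untouched, and handed the job in at about 19 s; no verdict came back.

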